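# Close and lock the shelf-lighting power box

### The job

The cover of the shelf-lighting power box on the shop counter has been left standing open: push it down with the fingertips until it is fully shut. Then set the fingertips in the slot of each of its two round quarter-turn latches and turn both clockwise, all the way to their stops, so that the box is locked. Do not open the cover any wider, and leave the goods and the screwdriver around the box standing where they are.

Things in the scene. Friction and masses are not known exactly. Their poses are not given: they have to be found in the camera images.
- powerbox: Grey steel electrical box screwed to the counter, 240 deep (along its x) by 320 wide (along its y) by 120 high, open on top under its cover. Origin: centre of its underside on the counter; x points from the front wall (the robot's side, which carries the latches) to the hinge side, z up. The shut cover's flat top face lies 132 above the counter. Breakers and a lamp driver stand inside, lower than 90.
- cover (a joint): Hinge of the grey cover, rad: 0 = fully shut and flat, positive = front edge raised; starts between 0.25 and 0.6. The cover is a plate 246 deep by 326 wide by 12 thick, 0.5 kg, hinged along the box's far top edge. The hinge is stiff and stays where it is left; pushing the front part down takes about 2 to 4 N. It stops hard at 0.
- cover_hinge (a point): Middle of the cover's hinge line, 123 behind the box's centre and 120 above the counter; x, y, z turn with the cover (y along the hinge line, as the box's y; -x points along the cover to its front edge).
- cover_push (a point): Point on the cover's top face where it can be pushed: midway between the two latches, 55 from the cover's front edge and 191 from the hinge line. The free flat strip between the latch heads is 94 wide here. Turns with the cover (z is the outward normal of its top face).
- latch_left (a joint): Turn of the left latch (the box's +y side), rad: 0 = unlocked, its slot parallel to the box's front edge; 1.571 = locked, its slot square to the front edge. It grows clockwise seen from above and has hard stops at 0 and 1.571; starts between 0 and 0.3. It turns stiffly (about 0.1 N m) and stays where left. Under the cover its cam tongue swings beneath the box's front rim; turned before the cover is shut, the tongue lands on the rim and keeps the cover from shutting.
- latch_right (a joint): The same for the right latch (the box's -y side). It also locks clockwise.
- latch_left_slot (a point): Middle of the slot floor of the left latch, on its turning axis, 4 above the cover's face (136 above the counter with the cover shut); 62 in front of and 85 to the left of the box's centre when shut. The latch is a round head 72 in diameter with one straight slot right across it, 30 wide, 14 deep and open at both ends: black slot floor between two upright bare-metal cheeks (top 18 above the cover). y runs along the slot, z is the turning axis, outward.
- latch_right_slot (a point): The same for the right latch, 85 to the right of the box's centre.
- tub_big: White lidded tub, 110 in diameter, 110 high, left of the box. Origin: centre of its underside. Loose, to be left alone.
- tub_small: White lidded tub, 84 in diameter, 80 high, right of the box. Origin: centre of its underside. Loose, to be left alone.
- jar: Amber glass jar with a dark lid, 64 in diameter, 85 high, in front of the box on the right. Origin: centre of its underside. Loose, to be left alone.
- tin: Labelled tin, 76 in diameter, 60 high, in front of the box on the left. Origin: centre of its underside. Loose, to be left alone.
- syrup: Amber glass bottle with a black cap, 60 in diameter, 190 high, right of the box towards the back. Origin: centre of its underside. Loose, to be left alone.
- carton: Upright cardboard carton, 60 x 90 x 120 high, left of the box towards the back. Origin: centre of its underside. Loose, to be left alone.
- screwdriver: Screwdriver lying on the counter in front of the box, about 200 long, with a black handle. Origin: under its middle. Loose, to be left alone.

How it is judged:
By the outcome, as a careful person would: the job done as asked, in the order asked, and still so for the second after the job is handed in, with the robot touching nothing.
It also fails if it takes over 58 s, if anything falls off the work surface, if the arm or the gripper's body presses on something with over 40 N, if the wrist force passes 120 N, or if a joint passes its speed limit or range.

### The arm

A 6-joint arm with a two-finger parallel gripper is mounted at the origin on the work surface. World frame = base frame: x ahead of the robot, y to its left, z up, the work surface at z = 0. Lengths are in mm, angles in rad, forces in N, time in s.
With the tool pointing down it reaches from about 325 to 875 mm from the base axis. Payload 4.4 kg.
Tool frame: the origin (TCP) lies on the centre line of the jaws, within the pads' length; the fingertips stand ahead of it and the grasp point (between the pads) lies 6 mm ahead of it (ctrl.tcp_to_tips is the z of the fingertips in the tool frame, in mm); z points along the fingers, y is the direction in which the jaws open and shut (so a half turn about z gives the same grasp; the last joint's range is limited). The gripper opens to 85 mm and grips with 20 to 120 N. Pads are 22 mm wide; open, the fingers measure 114 mm over their backs; the gripper's body (76 mm by 85 mm) begins 54 mm behind the grasp point. The pads swing forward as they close: fully open they stand 13 mm farther back than shut.
Start: joints at [1.165, 0.207, 1.542, -0, 1.393, -0.15], TCP at [145.496, 556.29, 256.282] pointing down, gripper open.
Joint ranges: [-2.73, 2.73], [-0.86, 2.22], [0.23, 2.46], [-1.11, 4.25], [0.08, 2.63], [-2.82, 2.82]. Speed limits (rad/s): [2.79, 2.79, 3.14, 3.14, 3.14, 3.14].

### API

Orientations are given as a 3x3 rotation matrix whose columns are the frame's x, y, z axes.
In Python, from plant import ctrl, sensors, optics gives the robot as it stands. Calls block until the motion is done:
- ctrl.move_ptp(position, orientation): joint-space move of the TCP to a pose.
- ctrl.move_l(position, rot=None, vel=150, threshold=None): straight line of the TCP; rot=None keeps the orientation; vel is the mean speed in mm/s. With threshold (N) it stops when the force on the tool has changed by that much, and returns True; else False.
- ctrl.set_joints(angles): joint-space move.
- ctrl.gripper_to(opening, force=None): finger opening in mm; force is the grip in N (None keeps the last); returns when the fingers have stopped.
- ctrl.hold(seconds).
- ctrl.solve_ik(position, orientation): joint angles nearest the present ones, or None.
- sensors.read_state(): the state.
- optics.grab_frame(name): name is "scene" or "top"; returns (picture, depth): 480x640x3 uint8, red, green, blue; 480x640 float32, mm along the optical axis (not along the pixel's ray), 0 where there is no reading.
- optics.camera_params(name): a dict with "mtx" (3x3 intrinsics, pixels), "k1" (the pictures are not rectified: a ray, as slopes to the right and down, at radius r is drawn at 1 + k1 r^2 times it, then the intrinsics apply), "R" (3x3) and "t" (3): a world point X has camera coordinates R X + t. Camera axes: x right, y down, z forward; pixel columns grow to the right and rows downward; lengths in mm; the calibration is good to about 2 mm. A picture is of the moment at which its call begins. camera_params takes no time and is no camera call.
A pose or a line that the arm cannot do raises ctrl.MotionError and nothing moves.
- ctrl.finish_job(): hands the job in, once; it reports no verdict.
The state is a dict: "t": time; "q": joint angles; "qvel": joint speeds; "tau": joint torques, N m; "eef_pos": TCP position; "eef_rot": TCP orientation; "force": force on the tool from outside, world axes, zero at the start; "wrist_torque": the same for the moment, N m; "grip_width": finger opening in mm.
Only numpy, scipy, OpenCV 4.12 (cv2) and the standard library are available. Lean on these libraries where they do the work, as an engineer would, in place of code of your own. Each camera call takes 0.05 s, during which the arm holds its last target.

## Working session

There is one attempt and no reset: what is moved stays moved. The work goes in short steps, each a Python script; the robot and the scene stay as the last script left them, time stands still between calls to the robot, and variables do not carry over. Pictures are saved under pics/ and viewed, and the job is handed in when it is done.

```bash
ls; mkdir -p pics; python3 - <<'E'
from plant import ctrl,sensors,optics
import cv2,numpy as np
for n in("scene","top"):
    p,d=optics.grab_frame(n); cv2.imwrite(f"pics/{n}0.png",p[:,:,::-1]); np.save(f"{n}0.npy",d)
    c=optics.camera_params(n); print(n,c)
s=sensors.read_state(); print(s, ctrl.tcp_to_tips)
E
```

```text
pics
scene {'mtx': array([[515.17018192,   0.        , 325.56570876],
       [  0.        , 515.17018192, 240.18258291],
       [  0.        ,   0.        ,   1.        ]]), 'k1': -0.15377548021116821, 'R': array([[ 0.88308567,  0.46912017, -0.00927191],
       [ 0.39373313, -0.75163364, -0.5291702 ],
       [-0.25521349,  0.46365196, -0.84846504]]), 't': array([-512.13962509, -137.07903024, 1182.05549134])}
top {'mtx': array([[458.65367386,   0.        , 318.24899781],
       [  0.        , 458.65367386, 238.93890994],
       [  0.        ,   0.        ,   1.        ]]), 'k1': -0.04835853212887764, 'R': array([[-0.02059363, -0.99945141, -0.02593785],
       [-0.98583398,  0.02461869, -0.16590743],
       [ 0.16645497,  0.02215378, -0.98580016]]), 't': array([ 54.73937261, 583.0377273 , 842.94777534])}
{'t': 0.1, 'q': array([ 1.16448281e+00,  2.07349641e-01,  1.54279995e+00, -4.71351771e-06,
        1.39351521e+00, -1.50479208e-01]), 'qvel': array([-0.00043173, -0.00241976, -0.00203329, -0.00080682,  0.0004972 ,
        0.00074302]), 'tau': array([-6.53928910e-04, -3.84087074e+01, -2.92551720e+01, -3.22799178e-04,
        4.73714434e-03,  1.01628981e-05]), 'eef_pos': array([145.25442303, 555.7003453 , 255.23867735]), 'eef_rot': array([[-9.67452594e-01,  2.53051010e-01, -8.14705339e-04],
       [ 2.53052136e-01,  9.67450767e-01, -1.90527846e-03],
       [ 3.06054666e-04, -2.04942952e-03, -9.99997853e-01]]), 'force': array([-0.0648232 , -1.20845456, -0.5129524 ]), 'wrist_torque': array([ 0.02346144,  0.04315469, -0.0252416 ]), 'grip_width': 85.29220791355174} 25.0
```

View pics/scene0.png

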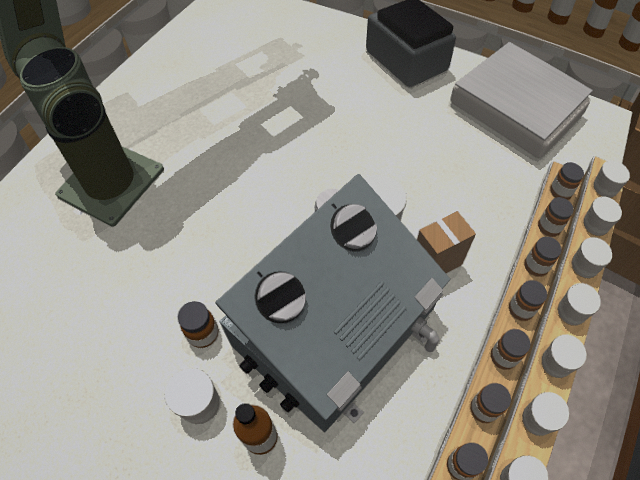

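View pics/top0.png

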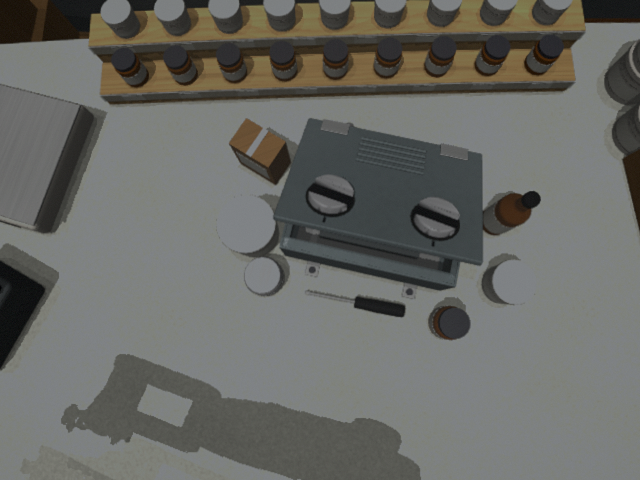

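```bash
cat > h.py <<'E'
import numpy as np,cv2
from plant import ctrl,sensors,optics
def rays(n,uv):
    c=optics.camera_params(n); K=c['mtx']
    uv=np.asarray(uv,float).reshape(-1,2)
    s=cv2.undistortPoints(uv.reshape(-1,1,2),K,np.array([c['k1'],0,0,0.])).reshape(-1,2)
    return c,np.c_[s,np.ones(len(s))]
def deproj(n,uv,z):
    c,r=rays(n,uv); return (r*np.asarray(z).reshape(-1,1)-c['t'])@c['R']
def cloud(n,d):
    v,u=np.nonzero(d>0); return np.c_[u,v],deproj(n,np.c_[u,v],d[v,u])
def hit(n,uv,nrm,d0):  # plane nrm.X=d0
    c,r=rays(n,uv); o=-c['R'].T@c['t']; w=r@c['R']
    return o+w*((d0-o@nrm)/(w@nrm))[:,None]
def proj(n,X):
    c=optics.camera_params(n); 
    return cv2.projectPoints(np.asarray(X,float).reshape(-1,1,3),cv2.Rodrigues(c['R'])[0],c['t'],c['mtx'],np.array([c['k1'],0,0,0.]))[0].reshape(-1,2)
def polymask(p):
    m=np.zeros((480,640),np.uint8); cv2.fillPoly(m,[np.array(p,np.int32)],1); return m>0
E
python3 - <<'E'
from h import *
polys={'top':[(315,128),(478,157),(475,250),(284,210)],'scene':[(358,182),(440,280),(328,418),(224,305)]}
for n in polys:
    d=np.load(n+'0.npy'); uv,P=cloud(n,d)
    print(n,'counter z',[np.round(np.median(P[polymask(q)[uv[:,1],uv[:,0]]],0),1) for q in ([(100,200),(200,200),(200,300),(100,300)],)])
    m=polymask(polys[n])[uv[:,1],uv[:,0]]; Q=P[m]
    # ransac plane
    rng=np.random.default_rng(0); best=None
    for i in range(300):
        a=Q[rng.choice(len(Q),3,False)]; nn=np.cross(a[1]-a[0],a[2]-a[0]); nn/=np.linalg.norm(nn)+1e-9
        k=abs((Q-a[0])@nn)<2
        if best is None or k.sum()>best.sum(): best=k
    for _ in range(3):
        c=Q[best].mean(0); nn=np.linalg.svd(Q[best]-c,full_matrices=False)[2][2]; nn*=np.sign(nn[2]); best=abs((Q-c)@nn)<2
    print('n',nn,'d',nn@c,'tilt',np.arccos(nn[2]),'axis dir',np.arctan2(nn[1],nn[0]),best.mean())
    # in-plane points on the plane: whole img near plane
    mm=abs(P@nn-nn@c)<4
    big=polymask(cv2.convexHull(np.array(polys[n])).reshape(-1,2)) 
    big=cv2.dilate(big.astype(np.uint8),np.ones((25,25)))>0
    sel=mm&big[uv[:,1],uv[:,0]]
    ex=np.array([0,0,1.])-nn*nn[2]; ex/=-np.linalg.norm(ex) # points down slope: toward hinge (+x)
    ey=np.cross(nn,ex)
    S=P[sel]; A=np.c_[S@ex,S@ey]
    r=cv2.minAreaRect(A.astype(np.float32)); print(r)
    for q in(0.2,1,50,99,99.8): print(q,np.percentile(A,q,axis=0))
    print('ex',ex,'ey',ey)
E
```

```text
top counter z [array([5.778e+02, 3.931e+02, 4.000e-01])]
n [ 0.44989246 -0.1141514   0.88575743] d 469.8750181016894 tilt 0.4826729735060321 axis dir -0.24848654856509175 0.7251289609432572
((493.21636962890625, 85.80905151367188), (249.59071350097656, 325.5184631347656), 0.1253185123205185)
0.2 [369.35301301 -76.07758515]
1 [370.3279709  -73.89766764]
50 [485.00304695  82.30753402]
99 [611.30604037 244.61546553]
99.8 [614.65330675 247.24449094]
ex [ 0.85855205 -0.21784077 -0.46414844] ey [2.45937275e-01 9.69285746e-01 1.38777878e-17]
scene counter z [array([ 208.7, -101.7,    1.3])]
n [ 0.44627597 -0.11312398  0.88771658] d 468.3722590509257 tilt 0.47843487945419116 axis dir -0.2482553717504293 0.7009782565646164
((496.6414489746094, 86.74629974365234), (327.4281921386719, 253.6322479248047), 89.93892669677734)
0.2 [371.29241049 -76.13867212]
1 [373.00566458 -74.39350602]
50 [498.31098566  68.44077836]
99 [613.86434877 244.46262165]
99.8 [616.37875364 247.75191809]
ex [ 0.86050147 -0.21812367 -0.46039036] ey [ 2.45713192e-01  9.69342575e-01 -1.38777878e-17]
```

```bash
cat >> h.py <<'E'
YAW=-0.2484
def cover_frame(tilt,H,yaw=YAW):
    bx=np.array([np.cos(yaw),np.sin(yaw),0]);by=np.array([-np.sin(yaw),np.cos(yaw),0])
    ex=bx*np.cos(tilt)+np.array([0,0,-np.sin(tilt)]); ez=np.cross(ex,by)
    return np.c_[ex,by,ez]
E
python3 - <<'E'
from h import *
Hs=[]
for n,nn,d,xb,yc in(('top',[ 0.44989246,-0.1141514,0.88575743],469.875,369.3+246,85.8),('scene',[0.44627597,-0.11312398,0.88771658],468.37,371+246,86.3)):
    nn=np.array(nn); ex=np.array([0,0,1.])-nn*nn[2]; ex/=-np.linalg.norm(ex); ey=np.cross(nn,ex)
    H=ex*xb+ey*yc+nn*(d-12); print(n,H); Hs.append(H)
H=np.mean(Hs,0); H[2]=120; F=cover_frame(0.4805,H)
B=H-123*np.array([np.cos(YAW),np.sin(YAW),0]);B[2]=0; print('box',B)
np.save('H.npy',H)
for n in('top','scene'):
    p=cv2.imread(f'pics/{n}0.png'); o=p.copy()
    def dl(L,c):
        q=np.round(proj(n,L)*4).astype(np.int32); cv2.polylines(o,[q.reshape(-1,1,2)],False,c,1,cv2.LINE_AA,2)
    loc=lambda a:H+np.array(a,float)@F.T
    dl(loc([(0,-163,12),(0,163,12),(-246,163,12),(-246,-163,12),(0,-163,12)]),(0,255,0))
    Rb=cover_frame(0,H); dl(B+np.array([(-120,-160,0),(-120,160,0),(-120,160,120),(-120,-160,120),(-120,-160,0)],float)@Rb.T,(0,255,255))
    for s in(85,-85):
        t=np.linspace(0,6.3,50); dl(loc(np.c_[-185+36*np.cos(t),s+36*np.sin(t),30+0*t]),(0,0,255))
    # slot: floor-level rectified patches, 4 above the face
    for s,nm in((85,'L'),(-85,'R')):
        g=np.mgrid[-40:40.1:.5,-40:40.1:.5]; 
        X=loc(np.c_[-185+(-g[0]).ravel()*-1*-1,s-g[1].ravel(),np.full(g[0].size,16.)])
        uv=proj(n,X).astype(np.float32).reshape(161,161,2)
        w=cv2.remap(p,uv[...,0],uv[...,1],cv2.INTER_LINEAR)
        cv2.imwrite(f'pics/slot_{n}{nm}.png',cv2.resize(w,None,fx=2,fy=2))
    cv2.imwrite(f'pics/ov_{n}.png',o)
ims=[cv2.imread(f'pics/slot_{n}{m}.png') for n in('top','scene') for m in 'LR']
cv2.imwrite('pics/slots.png',np.vstack([np.hstack(ims[:2]),np.hstack(ims[2:])])[::1])
a=cv2.imread('pics/ov_top.png')[90:320,230:560]; b=cv2.imread('pics/ov_scene.png')[150:450,190:470]
cv2.imwrite('pics/ov.png',np.hstack([cv2.resize(a,(430,300)),cv2.resize(b,(280,300))]))
E
```

```text
top [ 755.36300333 -103.13977912  119.97564366]
scene [ 755.80142425 -102.55443009  121.06637159]
box [636.35744939 -72.60713845   0.        ]
```

View pics/ov.png

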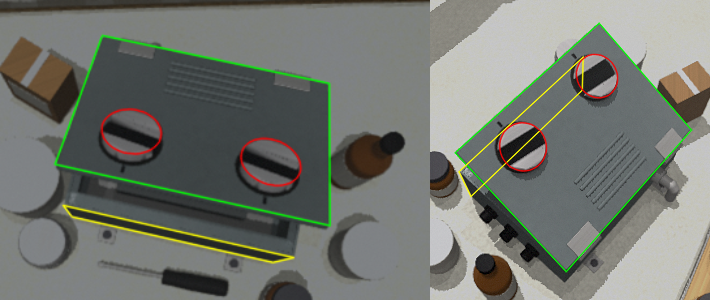

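View pics/slots.png

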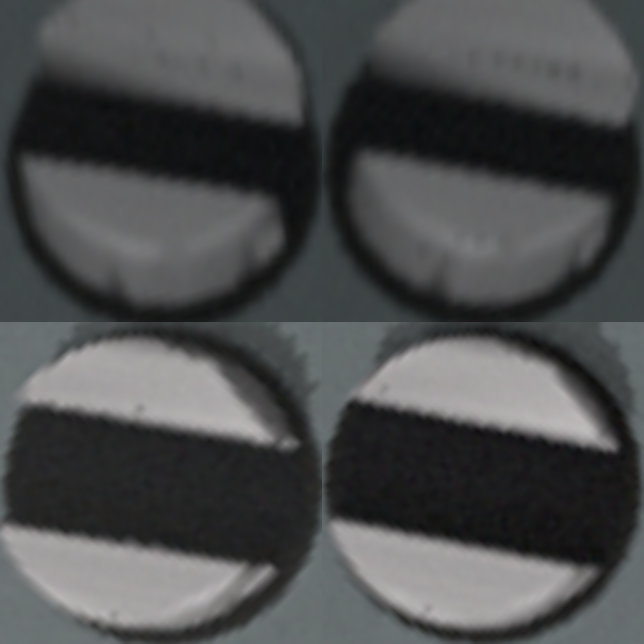

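```bash
cat >> h.py <<'E'
H=np.array([755.6,-102.8,120.]) 
def loc(a,tilt=0.): return H+cover_frame(tilt,H)@np.array(a,float)
def tool(psi): # tool down, y axis at world angle psi
    y=np.array([np.cos(psi),np.sin(psi),0]); z=np.array([0,0,-1.]); return np.c_[np.cross(y,z),y,z]
def st(tag=''):
    s=sensors.read_state(); print(tag,'t%.2f'%s['t'],'pos',s['eef_pos'].round(1),'F',s['force'].round(1),'T',s['wrist_torque'].round(2),'w%.1f'%s['grip_width'],'q',s['q'].round(3)); return s
E
python3 - <<'E'
from h import *
for s in(85,-85):
  for k in(0,np.pi):
    for a in(0.145,0.9,1.75):
      q=ctrl.solve_ik(loc([-185,s,16+30]),tool(np.pi/2+YAW-a+k)); print(s,k,a,None if q is None else np.round(q,2))
st()
p=sensors.read_state()['eef_pos']
ctrl.move_l(p+[0,0,90]); 
ctrl.gripper_to(0); print(ctrl.tcp_to_tips)
P=loc([-191,0,12],0.4805); print(P)
ctrl.move_ptp(P+[0,0,95],tool(np.pi/2+YAW-0.145+np.pi))
st()
E
```

```text
85 0 0.145 [-0.1   0.34  1.57 -0.    1.23 -1.28]
85 0 0.9 [-0.1   0.34  1.57 -0.    1.23 -0.53]
85 0 1.75 [-0.1   0.34  1.57 -0.    1.23  0.32]
85 3.141592653589793 0.145 [-0.1   0.34  1.57 -0.    1.23  1.86]
85 3.141592653589793 0.9 [-0.1   0.34  1.57 -0.    1.23  2.62]
85 3.141592653589793 1.75 [-0.1   0.34  1.57 -0.    1.23 -2.82]
-85 0 0.145 [-0.4   0.29  1.63 -0.    1.22 -1.57]
-85 0 0.9 [-0.4   0.29  1.63 -0.    1.22 -0.82]
-85 0 1.75 [-0.4   0.29  1.63 -0.    1.22  0.03]
-85 3.141592653589793 0.145 [-0.4   0.29  1.63 -0.    1.22  1.57]
-85 3.141592653589793 0.9 [-0.4   0.29  1.63 -0.    1.22  2.32]
-85 3.141592653589793 1.75 None
 t0.10 pos [145.3 555.7 255.2] F [-0.1 -1.2 -0.5] T [ 0.02  0.04 -0.03] w85.3 q [ 1.164  0.207  1.543 -0.     1.394 -0.15 ]
25.0
[596.80304571 -62.52301101 218.92568658]
 t4.31 pos [596.9 -61.7 314. ] F [-0.   1.2  0.3] T [-0.01 -0.02  0.02] w-0.2 q [-0.247  0.222  1.404  0.     1.516  1.716]
```

```bash
python3 - <<'E'
from h import *
for th in np.r_[0.50,np.linspace(0.45,0.06,8)]:
    P=loc([-191,0,12],th)+[0,0,25]
    hit_=ctrl.move_l(P,vel=60,threshold=25); st('th%.2f %s'%(th,hit_))
    if hit_: break
else:
    P=loc([-191,0,12],0)+[0,0,25-4]
    print(ctrl.move_l(P,vel=25,threshold=12)); st('end')
p,d=optics.grab_frame('top'); cv2.imwrite('pics/t1.png',p[:,:,::-1])
E
```

```text
th0.50 False t5.58 pos [599.  -63.1 247.7] F [0.4 0.4 0.4] T [-0.01  0.03 -0.01] w-0.1 q [-0.249  0.27   1.482  0.     1.389  1.716]
th0.45 False t5.88 pos [593.6 -61.7 238.5] F [ 0.2 -0.2  0.8] T [-0.04 -0.09 -0.04] w-0.1 q [-0.249  0.267  1.505  0.     1.37   1.716]
th0.39 False t6.21 pos [588.4 -60.4 228.5] F [-0.1  0.1 -0.1] T [ 0.02 -0.03 -0.05] w0.1 q [-0.249  0.265  1.528  0.     1.35   1.716]
th0.34 False t6.53 pos [584.1 -59.3 218.8] F [ 0.6  0.  -0.4] T [ 0.06  0.01 -0.01] w0.2 q [-0.248  0.265  1.55  -0.     1.329  1.716]
th0.28 False t6.86 pos [580.4 -58.3 208.9] F [-0.4  0.8 -0.6] T [-0.04 -0.01 -0.02] w0.2 q [-0.249  0.267  1.569  0.     1.308  1.716]
th0.23 False t7.18 pos [577.2 -57.5 198.8] F [ 0.8  0.9 -0.5] T [ 0.01 -0.06  0.01] w0.0 q [-0.249  0.27   1.587  0.     1.286  1.716]
th0.17 False t7.51 pos [574.5 -56.9 188.6] F [-0.5  0.1  0.3] T [ 0.02 -0.04  0.  ] w0.1 q [-0.249  0.275  1.603  0.     1.265  1.716]
th0.12 False t7.83 pos [572.4 -56.3 178.1] F [0.1 0.2 0.5] T [ 0.05 -0.02 -0.  ] w0.2 q [-0.249  0.283  1.617  0.     1.243  1.716]
th0.06 False t8.16 pos [570.9 -56.  167.6] F [-0.5  0.1  0.4] T [0.   0.03 0.05] w-0.1 q [-0.249  0.291  1.63   0.     1.222  1.716]
True
end t8.66 pos [570.8 -55.9 157.1] F [-0.8 -0.4  4.3] T [-0.    0.1  -0.05] w0.2 q [-0.249  0.302  1.64  -0.     1.199  1.716]
```

View pics/t1.png

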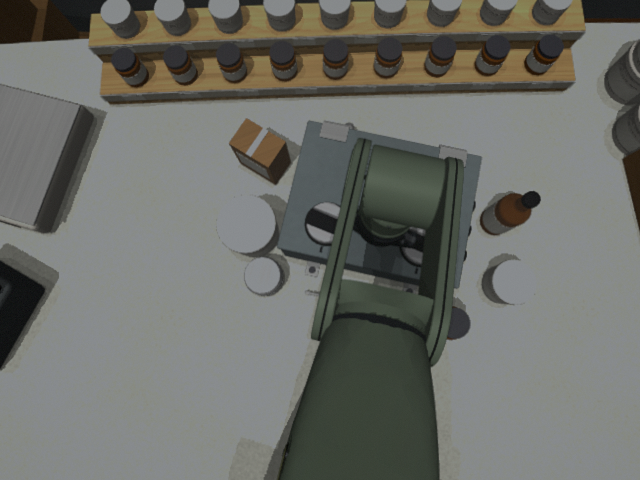

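```bash
python3 - <<'E'
from h import *
p=sensors.read_state()['eef_pos']
print(ctrl.move_l(p+[0,0,-5],vel=20,threshold=20)); st()
ctrl.hold(0.2); st()
p=sensors.read_state()['eef_pos']
ctrl.move_l(p+[0,0,90],vel=150)
# over left latch, opened
ctrl.gripper_to(34); 
ctrl.move_ptp(loc([-185,85,16+25+60]),tool(np.pi/2+YAW-0.145)); st()
for n in('scene','top'):
    im,d=optics.grab_frame(n); cv2.imwrite(f'pics/{n}2.png',im[:,:,::-1]); np.save(n+'2.npy',d)
    uv,P=cloud(n,d); R=cover_frame(0,H); Q=(P-H)@R
    m=(abs(Q[:,1])<150)&(Q[:,0]>-240)&(Q[:,0]<-10)&(abs(Q[:,2]-12)<15)
    A=np.c_[Q[m][:,:2],np.ones(m.sum())]; z=Q[m][:,2]
    w=np.ones(len(z),bool)
    for _ in range(6):
        c=np.linalg.lstsq(A[w],z[w],rcond=None)[0]; w=abs(z-A@c)<2.5
    print(n,c,w.sum(),len(w))
E
```

```text
True
 t8.92 pos [571.  -55.9 157.1] F [-0.1 -0.1  4.2] T [-0.02  0.09  0.01] w-0.2 q [-0.248  0.303  1.638 -0.     1.201  1.716]
 t9.12 pos [570.9 -55.9 157.1] F [ 0.6 -0.1  5.2] T [-0.01  0.02 -0.01] w0.0 q [-0.248  0.303  1.639 -0.     1.2    1.716]
 t12.82 pos [597.2  25.  221. ] F [-0.7 -0.3  0.6] T [-0.01  0.   -0.04] w34.3 q [-0.103  0.284  1.521 -0.     1.337 -1.28 ]
scene [ 2.81245637e-03 -5.24932265e-04  1.34718759e+01] 16231 20029
top [5.18085816e-04 1.38161926e-03 1.24627180e+01] 9414 11727
```

View pics/scene2.png

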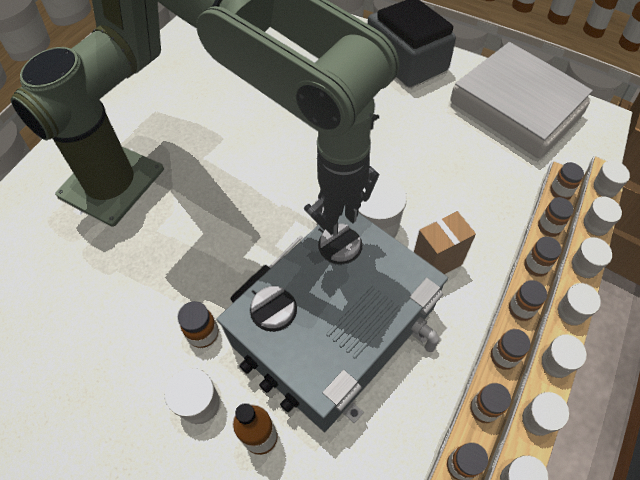

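The picture shows the cover flat (plane tilt under 0.003 rad), right latch at about (273,306), left at about (340,243), and the gripper above it. I'll check the head centres more finely.

```bash
python3 - <<'E'
from h import *
F=cover_frame(0,H); ims=[]
for n in('scene','top'):
    p=cv2.imread(f'pics/{n}2.png')
    for s in(85,-85):
        g=np.mgrid[-45:45.1:.5,-45:45.1:.5]
        X=H+np.c_[-185-g[0].ravel(),s-g[1].ravel(),np.full(g[0].size,30.)]@F.T
        uv=proj(n,X).astype(np.float32).reshape(181,181,2)
        w=cv2.resize(cv2.remap(p,uv[...,0],uv[...,1],cv2.INTER_LINEAR),None,fx=2,fy=2)
        cv2.circle(w,(181,181),144,(0,255,0),1)
        d=np.array([np.cos(.145),np.sin(.145)]);e=np.array([-d[1],d[0]])
        for k in(-15,15):
            a=181+4*(e*k-d*33);b=181+4*(e*k+d*33); cv2.line(w,tuple(a.astype(int).tolist()),tuple(b.astype(int).tolist()),(0,0,255),1)
        ims.append(w[::1])
cv2.imwrite('pics/heads.png',cv2.resize(np.vstack([np.hstack(ims[:2]),np.hstack(ims[2:])]),(600,600)))
E
```

```text
(no output)
```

View pics/heads.png

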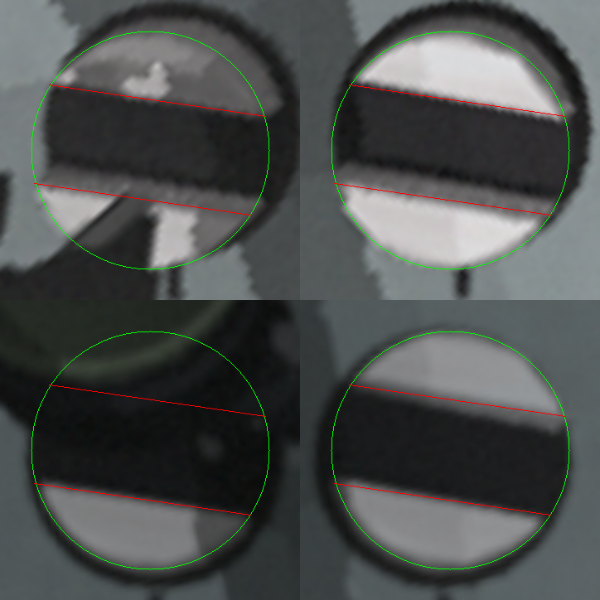

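```bash
python3 - <<'E'
from h import *
P=loc([-185,85,0]); c=lambda z:np.array([P[0],P[1],z])
ctrl.move_l(c(185),vel=100); st()
print(ctrl.move_l(c(148),vel=30,threshold=6)); s=st('contact')
E
```

```text
t13.43 pos [597.   25.1 184.6] F [0.5 1.2 0.1] T [-0.07 -0.05  0.05] w34.2 q [-0.103  0.319  1.555 -0.     1.268 -1.28 ]
True
contact t14.26 pos [597.1  25.1 160.2] F [-0.3  0.3  5. ] T [-0.01  0.22  0.03] w33.9 q [-0.103  0.346  1.574  0.     1.222 -1.28 ]
```

```bash
cat >> h.py <<'E'
def turn(total,step=0.1,tmax=1.0,start=0.0):
    q0=sensors.read_state()['q'].copy(); a=0; qc=q0.copy()
    while a<total-1e-6:
        a=min(a+(step if a<1.5 else 0.04),total); q=q0.copy(); q[5]+=a; ctrl.set_joints(q)
        s=sensors.read_state(); tz=s['wrist_torque'][2]
        print('%.2f q6 %.3f Tz %.2f Fxy %s t%.2f'%(a,s['q'][5]-q0[5],tz,s['force'].round(1),s['t']))
        if abs(tz)>tmax: print('stop'); break
    return a
E
python3 - <<'E'
from h import *
P=loc([-185,85,0])
ctrl.move_l([P[0],P[1],163],vel=30); st()
turn(1.85,0.25,0.6); st()
E
```

```text
t14.53 pos [597.2  25.1 162.9] F [-0.7  0.9 -0. ] T [0.07 0.02 0.01] w34.0 q [-0.103  0.344  1.571  0.     1.229 -1.28 ]
0.25 q6 0.247 Tz 0.04 Fxy [-0.7  0.2 -0.4] t14.88
0.50 q6 0.496 Tz 0.05 Fxy [-2.3  1.  -0.1] t15.23
0.75 q6 0.745 Tz 0.05 Fxy [-1.3  1.5 -1.4] t15.58
1.00 q6 0.995 Tz 0.05 Fxy [-1.9  1.9 -1.9] t15.93
1.25 q6 1.245 Tz 0.02 Fxy [-1.2  1.8 -1.4] t16.28
1.50 q6 1.495 Tz -0.02 Fxy [-0.1  0.8  0.7] t16.63
1.54 q6 1.537 Tz 0.08 Fxy [ 0.4  1.1 -0.2] t16.88
1.58 q6 1.578 Tz 0.05 Fxy [ 1.7 -0.5  1.1] t17.13
1.62 q6 1.618 Tz 0.10 Fxy [ 1.3 -0.2  1. ] t17.38
1.66 q6 1.657 Tz 0.78 Fxy [ 1.6 -2.6  2.2] t17.63
stop
 t17.63 pos [597.7  24.8 163.3] F [ 1.6 -2.6  2.2] T [-0.28 -0.33  0.78] w34.2 q [-1.030e-01  3.440e-01  1.570e+00 -1.000e-03  1.228e+00  3.770e-01]
```

```bash
python3 - <<'E'
from h import *
q=sensors.read_state()['q'].copy(); q[5]-=0.12; ctrl.set_joints(q); st('relaxed')
P=loc([-185,85,0]); ctrl.move_l([P[0],P[1],220],vel=120)
P=loc([-185,-85,0]); c=lambda z:np.array([P[0],P[1],z])
ctrl.move_ptp(c(220),tool(np.pi/2+YAW-0.145)); 
im,d=optics.grab_frame('scene'); cv2.imwrite('pics/scene3.png',im[:,:,::-1])
ctrl.move_l(c(185),vel=100); st()
print(ctrl.move_l(c(148),vel=30,threshold=6)); s=st('contact')
if s['eef_pos'][2]<163:
    ctrl.move_l(c(163),vel=30); turn(1.85,0.25,0.6); st()
E
```

```text
relaxed t17.88 pos [596.9  25.1 162.8] F [ 0.2  0.2 -0.3] T [-0.01 -0.03  0.01] w34.0 q [-0.103  0.344  1.571 -0.     1.229  0.26 ]
 t20.67 pos [ 555.2 -139.5  184.5] F [0.9 0.5 1. ] T [-0.   -0.03 -0.01] w33.8 q [-0.397  0.27   1.62  -0.     1.253 -1.575]
True
contact t21.49 pos [ 555.3 -139.7  160.2] F [-0.4 -0.   5.4] T [ 0.04  0.15 -0.02] w33.9 q [-0.398  0.297  1.639 -0.     1.206 -1.575]
0.25 q6 0.247 Tz 0.02 Fxy [-0.1 -0.7 -0. ] t22.12
0.50 q6 0.496 Tz 0.03 Fxy [ 0.   0.7 -0.5] t22.47
0.75 q6 0.745 Tz -0.04 Fxy [-1.4  0.4 -1.1] t22.82
1.00 q6 0.995 Tz 0.07 Fxy [-0.7  1.1  0.1] t23.17
1.25 q6 1.245 Tz 0.00 Fxy [-0.5  0.8 -0.1] t23.52
1.50 q6 1.495 Tz 0.02 Fxy [ 1.4  0.2 -0.8] t23.87
1.54 q6 1.537 Tz 0.07 Fxy [-1.1  0.6  0.8] t24.12
1.58 q6 1.578 Tz -0.01 Fxy [-0.5 -0.1  0.6] t24.37
1.62 q6 1.618 Tz 0.12 Fxy [-0.1 -0.9  1.3] t24.62
1.66 q6 1.657 Tz 0.84 Fxy [-0.1 -1.5  0.1] t24.87
stop
 t24.87 pos [ 555.5 -139.9  163. ] F [-0.1 -1.5  0.1] T [-0.25  0.09  0.84] w34.3 q [-3.970e-01  2.950e-01  1.635e+00 -1.000e-03  1.213e+00  8.200e-02]
```

View pics/scene3.png

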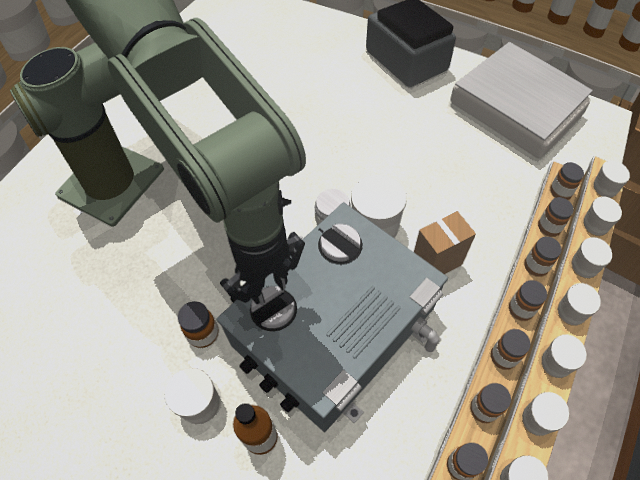

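The left latch's slot at (340,243) now lies square to the front edge, and the goods have not moved. Next I'll back off, retract clear and check the slot angles.

```bash
python3 - <<'E'
from h import *
q=sensors.read_state()['q'].copy(); q[5]-=0.12; ctrl.set_joints(q); st('relaxed')
P=loc([-185,-85,0]); ctrl.move_l([P[0],P[1],300],vel=150)
ctrl.set_joints([1.165,0.207,1.542,0,1.393,-0.15]); st()
F=cover_frame(0,H); ims=[]
for n in('scene','top'):
    im,d=optics.grab_frame(n); p=im[:,:,::-1].copy(); cv2.imwrite(f'pics/{n}4.png',p)
    for s in(85,-85):
        g=np.mgrid[-45:45.1:.5,-45:45.1:.5]
        for h in (30,16):
            X=H+np.c_[-185-g[0].ravel(),s-g[1].ravel(),np.full(g[0].size,float(h))]@F.T
            uv=proj(n,X).astype(np.float32).reshape(181,181,2)
            w=cv2.remap(p,uv[...,0],uv[...,1],cv2.INTER_LINEAR)
            if h==30: 
                w2=cv2.resize(w,(300,300)); cv2.line(w2,(150,20),(150,280),(0,0,255),1); ims.append(w2)
            else:
                # dark pixels in rows: orientation of slot via central disc r<34
                gray=cv2.cvtColor(w,cv2.COLOR_BGR2GRAY); r=np.hypot(g[0],g[1])<30; t=cv2.threshold(gray[r].reshape(-1,1),0,255,cv2.THRESH_OTSU)[0]
                v,u=np.nonzero((gray<t)&r); ev,V=np.linalg.eigh(np.cov(np.c_[u,v].T)); ax=V[:,1]*np.sign(V[1,1]); print(n,s,'slot deg from box x',np.degrees(np.arctan2(ax[0],ax[1])).round(1))
    uv,Pc=cloud(n,d); Q=(Pc-H)@F
    m=(abs(Q[:,1])<150)&(Q[:,0]>-240)&(Q[:,0]<-10)&(abs(Q[:,2]-12)<15); A=np.c_[Q[m][:,:2],np.ones(m.sum())]; z=Q[m][:,2]; k=np.ones(len(z),bool)
    for _ in range(6): c=np.linalg.lstsq(A[k],z[k],rcond=None)[0]; k=abs(z-A@c)<2.5
    print(n,'plane',c.round(4))
cv2.imwrite('pics/heads4.png',np.vstack([np.hstack(ims[:2]),np.hstack(ims[2:])]))
E
```

```text
relaxed t25.12 pos [ 555.3 -139.6  162.8] F [ 0.1 -0.4 -0.6] T [-0.01 -0.02 -0.04] w34.1 q [-0.397  0.295  1.636 -0.     1.213 -0.035]
 t29.03 pos [146.  556.1 255.9] F [-0.2  0.1  0.2] T [-0.01 -0.01  0.  ] w34.1 q [ 1.164  0.207  1.542 -0.     1.393 -0.15 ]
scene 85 slot deg from box x -7.3
scene -85 slot deg from box x -1.3
scene plane [ 2.60000e-03 -5.00000e-04  1.34444e+01]
top 85 slot deg from box x 0.1
top -85 slot deg from box x -0.2
top plane [4.00000e-04 1.00000e-03 1.23943e+01]
```

View pics/heads4.png

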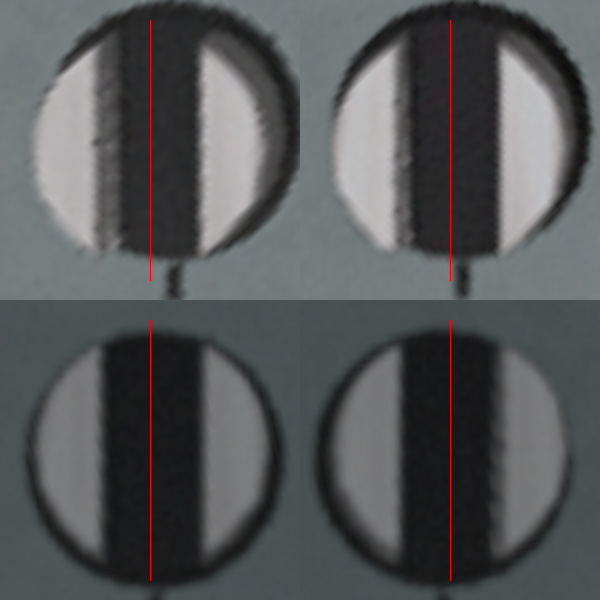

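View pics/top4.png

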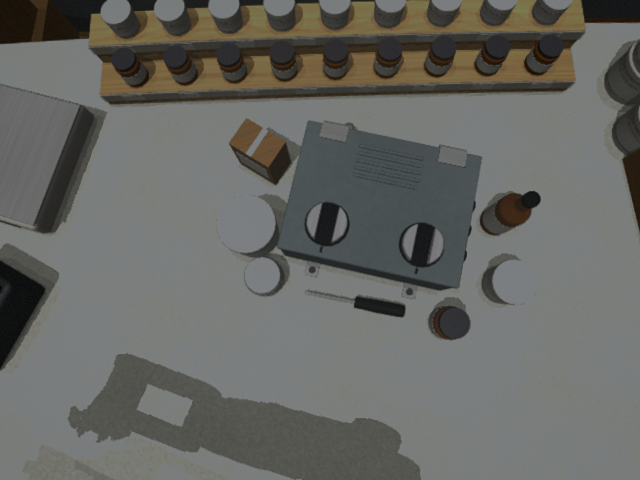

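Both slots, at (327,224) and (422,244), are square to the front edge. The cover is flat, and the goods and screwdriver are at the same pixels as before.

```bash
python3 -c "
from plant import ctrl
print(ctrl.finish_job())"
```

```text
the job is handed in; nothing more can be done
None
```

The box is shut and locked. I pushed the cover down with the closed fingertips, then turned the left latch and then the right one clockwise to their stops. At each stop the wrist torque jumped to about 0.8 N m, from 0.1 or less while turning. I then backed off, retracted clear and handed in just after 29 s on the clock.

**Cover:** both depth cameras show it flat, with a residual tilt under 0.003 rad. The fingertips met it at 132 mm, the height given for the shut cover.

**Latches:** the top camera puts both slots within 0.2° of square to the front edge. My slot-angle estimate from the scene camera disagreed, at -7.3° for the left latch and -1.3° for the right. I put that down to shading on the slot cheeks confusing the dark-pixel threshold, because the rectified scene picture shows both slots square by eye.

**Surroundings:** by eye, the goods and screwdriver are where they were in the first top picture.

**Push force:** the force reading stayed near zero while the cover was moving, below the 2–4 N expected. It rose to about 4–5 N only at the stop, so I relied on the height and depth checks that the cover was shut.

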